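Pull the low-pass filter board from an opened radio and stand it in the board rack

TASK

Swing the radio's hold-down bail all the way open, slide the low-pass filter board (the one carrying two ring-shaped coils) straight up out of its guides by the bar along its top edge, and stand it upright in any free slot of the antistatic board rack, about centred across the rack. Lower it to the bottom of the slot before letting go, leave the bail open, and do not disturb the other boards or the things on the bench.

Things in the scene. Friction and masses are not known exactly. Their poses are not given: they have to be found in the camera images.
- radio: Radio transceiver, top cover off, fixed: open aluminium chassis 250 (x) x 240 (y) mm, walls 108 mm high, grey front panel with knobs and display on its +x side, 120 mm high. Origin on the bench under its centre, z up. In it four boards stand upright at x = -50, -10, 30 and 70 mm, y = 0, faces towards +-x, width along y; which board is in which place varies. Radio mm below mean this frame.
- card_cage (a point): Middle of the four boards' feet, radio (10, 0, 24) mm. Each board stands in two upright nylon guides (radio y = +-60 to 66, tops 104 mm above the bench, free play 2.5 mm across the board, 3 mm along y) and slides up freely; it is clear when raised 80 mm. Pull-bar tops are 122 mm above the bench, 31 mm clear between neighbouring bars, free beside the bars' middle for 25 mm below their tops.
- bail (a joint): Angle of the hold-down bail, a U of 6 to 9 mm steel rod, in rad: 0 lying level 2 mm above the pull bars, blocking the boards; 1.9 fully open, leaning back over the radio's +y side. Starts at 0 to 0.06. Cross rod over the boards' middle, arms at radio x = -65 and 88 mm. The hinge is stiff (0.12 N m): it stays where it is left.
- bail_hinge (a point): Point on the bail's hinge axis level with the grip, radio (-92, 78, 128) mm. The axis runs along the radio's x.
- bail_grip (a point): Middle of the bail's grip, the rubber-covered end of its cross rod: 10 mm in diameter, 40 mm long, along the radio's x, overhanging past the arm towards -x. 78 mm from the hinge axis; at angle a it is at radio (-92, 78 - 78 cos a, 128 + 78 sin a) mm. Below it, from the rear wall (x = -125) to x = -60, the chassis is empty down to 16 mm above the bench.
- filter_board_mid (a point): Centre, half-way up, of the low-pass filter board: green, 130 mm wide (y), 2.5 thick (x), 98 tall (z), 0.13 kg. It alone has two copper-wound ring coils, 21 mm across, holes up, on its +x face (to 23 mm from it, 33 to 55 mm either side of the middle). Aluminium pull bar along the top: 9 thick (x), 14 tall, 118 wide, centre 42 mm above this point. Foot: tongue 76 wide, bottom edge 49 mm below this point.
- rack: Dark plastic antistatic board rack, fixed: base plate 204 (x) x 140 (y) mm, its top 6 mm above the bench, with two rows of teeth (at y = +-24 mm, 14 mm wide) that form seven slots along y at x = -72, -48, -24, 0, 24, 48, 72 mm. The end slots (-72, 72) hold boards, the five between are free. Origin on the bench under its centre, z up.
- rack_slot (a point): Foot of the rack's middle slot (x = 0, y = 0, on the base plate, 6 mm above the bench); x across the slots, y along them. Slots are 5 mm wide up to 26 mm above the bench, then widen as V-shaped lead-ins to the tooth ridges 35.5 mm above the bench. A board fully in stands with its foot on the base plate and may lean up to 0.12 rad.
- can_board_mid (a point): Centre, half-way up, of a board with two rectangular metal shield cans; same outline, pull bar and size as the filter board. It stays in the radio.
- heatsink_board_mid (a point): Centre, half-way up, of a board with a black finned heat sink; same outline, pull bar and size as the filter board. It stays in the radio.
- relay_board_mid (a point): Centre, half-way up, of a board with four small black relay boxes; same outline, pull bar and size as the filter board. It stays in the radio.
- stored_board_near_mid (a point): Centre, half-way up, of the board stored in the rack's end slot at x = -72 mm; same outline, pull bar and size as the filter board.
- stored_board_far_mid (a point): Centre, half-way up, of the board stored in the rack's end slot at x = 72 mm; same outline, pull bar and size as the filter board.
- multimeter: Bystander: handheld multimeter lying face up, 180 x 86 x 47 mm; origin at the centre of its underside.
- screwdriver: Bystander: screwdriver lying on the bench near the far edge; origin under its middle.
- mug: Bystander: white mug, 80 mm across, 92 mm tall; origin at the centre of its underside.
- spool: Bystander: solder spool standing on end, 56 mm across, 50 mm tall; origin at the centre of its underside.
Not all that is in view belongs to the job. What is shaped like the part that bears filter_board_mid but purple or red is not meant.

How it is judged (in metres and radians):
On the way, in this order (a step that is already met when the one before it is completed fails the run):
1. the hold-down bail is swung open (value of joint bail above 1.5 rad), for 0.2 s.
2. the filter board is drawn up clear of its guides, held by the fingers (z of filter_board_mid in the frame of radio above 0.155 m and contact force between the fingers and filter_board above 0.5 N), for 0.1 s.
3. the filter board stands at the bottom of a rack slot while still held (z of filter_board_mid in the frame of rack below 0.06 m and x of filter_board_mid in the frame of rack between -0.085 and 0.085 m and y of filter_board_mid in the frame of rack between -0.03 and 0.03 m and angle between filter_board_mid's own z axis and vertical below 0.2 rad and angle between the x axis of filter_board_mid and the x axis of rack, either way round below 0.2 rad and contact force between the fingers and filter_board above 0.5 N), for 0.1 s.
At the end, for the whole second after the job is handed in: The filter board stands in a slot of the rack with its foot within 5 mm of the base plate, within 30 mm of the middle of the rack's width, tilted less than 0.2 rad and within 0.2 rad of the slot's direction, let go; the bail is still open by more than 1.5 rad (z of filter_board_mid in the frame of rack below 0.06 m and x of filter_board_mid in the frame of rack between -0.085 and 0.085 m and y of filter_board_mid in the frame of rack between -0.03 and 0.03 m and angle between filter_board_mid's own z axis and vertical below 0.2 rad and angle between the x axis of filter_board_mid and the x axis of rack, either way round below 0.2 rad and value of joint bail above 1.5 rad); the robot touches nothing.
It fails at once if another board of the radio is pulled up or shifted by more than 10 mm (distance of any of can_board_mid, heatsink_board_mid, relay_board_mid from where it was at the start of the episode above 0.01 m).
It fails at once if a board stored in the rack is shifted by more than 15 mm (distance of any of stored_board_near_mid, stored_board_far_mid from where it was at the start of the episode above 0.015 m).
It fails at once if the multimeter, screwdriver, mug or solder spool is moved by more than 30 mm (distance of any of multimeter, screwdriver, mug, spool from where it was at the start of the episode above 0.03 m).
It also fails if it takes over 54 s, if anything falls off the work surface, if the arm or the gripper's body presses on something with over 40 N, if the wrist force passes 120 N, or if a joint passes its speed limit or range.

ROBOT

A 7-joint arm with a two-finger parallel gripper is mounted at the origin on the work surface. World frame = base frame: x ahead of the robot, y to its left, z up, the work surface at z = 0. Lengths are in mm, angles in rad, forces in N, time in s.
With the tool pointing down it reaches from about 400 to 875 mm from the base axis. Payload 4.4 kg.
Tool frame: the origin (TCP) lies midway between the tips of the shut fingers; the grasp point (between the pads) lies 19 mm behind it (ctrl.grip_point_offset is the distance from the TCP to the grasp point, in mm); z points along the fingers, x is the direction in which the jaws open and shut, and the axes are right-handed (so a half turn about z gives the same grasp; the last joint's range is limited). The gripper opens to 85 mm and grips with 20 to 120 N. Pads are 22 mm wide; open, the fingers measure 114 mm over their backs; the gripper's body (76 mm by 85 mm) begins 54 mm behind the grasp point. The pads swing forward as they close: fully open they stand 13 mm farther back than shut.
Start: joints at [1.134, 0.628, 0.038, 1.517, -0.027, 0.996, -0.02], TCP at [235.563, -605.828, 231.313] pointing down, gripper open.
Joint ranges: [-3.06, 3.06], [-0.37, 2.12], [-1.25, 1.32], [0.18, 2.47], [-1.1, 4.24], [0.23, 1.98], [-2.94, 2.94]. Speed limits (rad/s): [2.57, 2.57, 3.14, 3.14, 3.14, 3.14, 3.14].

INTERFACE

Orientations are given as [roll, pitch, yaw] about the fixed x, y, z axes, in that order (R = Rz(yaw) Ry(pitch) Rx(roll)).
In Python, from cell import ctrl, viewer gives the robot as it stands.
- The arm moves only by the tool apply_moves, never from a script. Its argument "series" is a list that holds one entry, the list of rows, each a list of 6 numbers: the shift along the tool's x, y, z normalised to -1 to 1, where 1 is 50 mm, then the turn, a rotation vector about the tool's x, y, z normalised to -1 to 1, where 1 is 6 degrees. In form: [[[tx, ty, tz, rx, ry, rz], ...]]. A call has exactly 5 rows; each row shifts and turns the commanded pose from where the row before left it, along the tool's axes as they then stand; what a row does not reach is not made up. A row lasts 1/8 s, in which the tool goes at most 62.5 mm and 10.7 degrees, less where a joint would pass 70% of its speed; a pose out of reach is approached as far as the arm can. A call with a number of a shift or a turn outside -1 to 1 is refused whole. A call with a gripper value outside its range is refused whole. "claw" is the gripper command: -1 is shut, 1 is fully open, values between are in proportion, set as the call begins (left out, the last holds). The fingers move at their own pace and stop on an object; the grip force is fixed at half the most. Time passes only in rows, so rows that do not move let the fingers close, or fill a call up. It gives the time, the measured TCP pose, the force and the opening at its end, in the units of the state.
- ctrl.read_state(): the state, without advancing time (a new reading comes with each control period).
- viewer.get_image(name): name is "scene" or "top" or "wrist"; returns the picture (420x560x3 uint8, blue, green, red); there is no depth.
- viewer.camera_info(name): a dict with "K" (3x3 intrinsics, pixels), "R" (3x3) and "t" (3): a world point X has camera coordinates R X + t. Camera axes: x right, y down, z forward; pixel columns grow to the right and rows downward; lengths in mm; the calibration is good to about 2 mm. A picture is of the moment at which its call begins: read the wrist's pose just before it. camera_info takes no time and is no camera call; for the wrist camera it gives the pose at the moment of the call.
- ctrl.finish_job(): hands the job in, once; it reports no verdict.
Trained networks look in the newest picture that a camera, given by its name, has taken for a name from the list of things; names that differ only in an ending like _2 or _b are one class to them, and where a whole thing is asked for, a point or a joint stands for the part that bears it (a point fixed in the world has none). Each returns a list of dicts, best first, with "score" (0 to 1); they miss things now and then, are a little off and sometimes report something else, mostly with a low value. They report only what shows in the picture. A call takes as long as a camera call. They do not tell look-alikes from the thing itself.
- viewer.find_in(camera, label): "location" ([column, row] as shares, 0 to 1, of the picture: columns of its width, rows of its height, amid what is visible of it).
The state is a dict: "clock": time; "qpos": joint angles; "qd": joint speeds; "tau": joint torques, N m; "eef_pos": TCP position; "tool_rot": TCP orientation; "force": force on the tool from outside, world axes, zero at the start; "torque": the same for the moment, N m; "width": finger opening in mm.
Only numpy, scipy, OpenCV 4.12 (cv2) and the standard library are available. Lean on these libraries where they do the work, as an engineer would, in place of code of your own. Each camera call takes 0.05 s, during which the arm holds its last target. There are 200 camera calls.

## Working session

There is one attempt and no reset: what is moved stays moved. The work goes in short steps, Python scripts to look and compute and a tool call to move; the robot and the scene stay as the last step left them, time stands still between calls to the robot, and variables do not carry over. Pictures are saved under pics/ and viewed, about 8 in all and at most 12, crops included, and the job is handed in when it is done.

Besides the shell and the picture viewer there is one more tool, called after ">>>" by a JSON object that holds its "api" and its "payload". apply_moves: Moves the arm, as the interface text tells. Scaled input: -1 to 1 covers 50 mm each way for a shift and 6 degrees each way for a turn. Its arguments: {"type":"object","properties":{"series":{"type":"array","items":{"type":"array","items":{"type":"array","items":{"type":"number"}}}},"claw":{"type":"number"}},"required":["series"]}

```bash
ls; mkdir -p pics; python3 - <<'E'
from cell import ctrl, viewer
import cv2, numpy as np
s=ctrl.read_state(); print({k:np.round(v,3).tolist() for k,v in s.items()})
for n in ("scene","top"):
    im=viewer.get_image(n); cv2.imwrite(f"pics/{n}0.png",im)
    c=viewer.camera_info(n); print(n,np.round(c["K"],1).tolist(),np.round(c["R"],4).tolist(),np.round(c["t"],1).tolist())
    for l in ("radio","rack","filter_board_mid","bail_grip","rack_slot","card_cage","bail_hinge"):
        print(l,[(np.round(np.array(d["location"])*[560,420],1).tolist(),round(d["score"],2)) for d in viewer.find_in(n,l)][:4])
a=cv2.imread("pics/scene0.png");b=cv2.imread("pics/top0.png")
E
```

```text
pics
{'clock': 0.0, 'qpos': [1.134, 0.629, 0.038, 1.518, -0.027, 0.996, -0.02], 'qd': [0.001, -0.001, 0.001, -0.002, -0.001, 0.0, 0.001], 'tau': [0.0, -56.34, 1.226, -19.345, 0.011, 0.01, -0.0], 'eef_pos': [235.339, -605.224, 230.397], 'tool_rot': [3.142, 0.002, -1.2], 'force': [-0.655, -0.575, -0.33], 'torque': [-0.009, 0.012, -0.017], 'width': 85.392}
scene [[543.4, 0.0, 277.9], [0.0, 543.4, 213.7], [0.0, 0.0, 1.0]] [[-0.2091, 0.9777, -0.0194], [0.6588, 0.1262, -0.7416], [-0.7226, -0.1679, -0.6705]] [58.2, -264.0, 1995.7]
radio [([188.9, 190.9], 0.73), ([293.2, 260.7], 0.63)]
rack [([178.9, 220.3], 0.84)]
filter_board_mid [([301.5, 220.9], 0.88), ([380.7, 186.1], 0.7), ([478.8, 270.9], 0.67), ([203.3, 163.8], 0.6)]
bail_grip [([296.8, 226.2], 0.56)]
rack_slot [([179.8, 219.3], 0.64)]
card_cage [([298.7, 260.8], 0.64), ([189.2, 194.0], 0.58)]
bail_hinge [([300.5, 248.1], 0.78)]
top [[463.9, 0.0, 279.7], [0.0, 463.9, 215.7], [0.0, 0.0, 1.0]] [[-0.0166, -0.9998, -0.0071], [-0.9878, 0.0175, -0.1548], [0.1549, 0.0044, -0.9879]] [46.6, 523.6, 1725.7]
radio [([258.1, 206.9], 0.92)]
rack [([361.5, 225.6], 0.88)]
filter_board_mid [([203.2, 305.1], 0.89), ([127.5, 218.9], 0.83), ([362.6, 305.9], 0.68), ([263.4, 214.1], 0.55)]
bail_grip [([255.4, 201.0], 0.57)]
rack_slot [([359.6, 227.0], 0.96)]
card_cage [([360.6, 242.4], 0.64)]
bail_hinge [([257.8, 201.9], 0.71)]
```

```bash
python3 - <<'E'
import cv2
a=cv2.imread("pics/top0.png")[130:340,90:450]
cv2.imwrite("pics/top_c.png",cv2.resize(a,None,fx=2.2,fy=2.2,interpolation=cv2.INTER_CUBIC))
E
```

```text
(no output)
```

View pics/scene0.png

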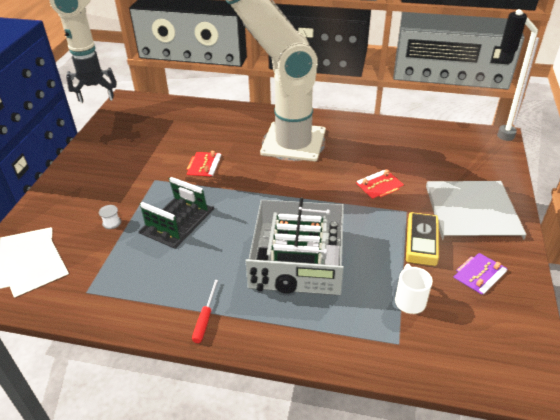

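View pics/top_c.png

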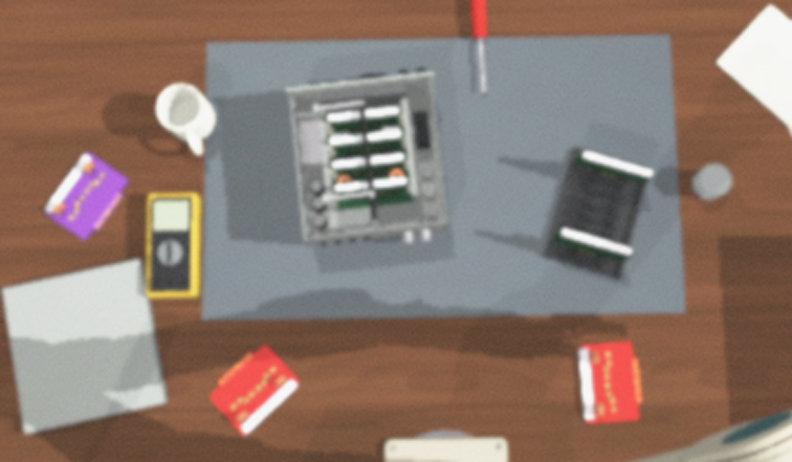

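Scene: radio at about (298,245), rack at (178,215), and the front panel faces the camera (world +x). Top crop: the bars sit at rows 115, 135, 160 and 183. Copper coils at (345,180) and (398,175) put the filter board at radio x=-50, nearest the robot. The look-alikes are the purple card (85,195), the red cards (255,390) and (610,385), and the other three radio boards.

```bash
cat > h.py <<'E'
import numpy as np, cv2
from cell import ctrl, viewer
def ray(c,px,z):
    K,R,t=[np.array(c[k],float) for k in "KRt"]
    C=-R.T@t; d=R.T@np.linalg.solve(K,[px[0],px[1],1]); return C+d*(z-C[2])/d[2]
def proj(c,X):
    K,R,t=[np.array(c[k],float) for k in "KRt"]
    p=(K@(R@np.atleast_2d(X).T+t[:,None])).T; return p[:,:2]/p[:,2:]
def rz(a): return np.array([[np.cos(a),-np.sin(a),0],[np.sin(a),np.cos(a),0],[0,0,1]])
E
python3 - <<'E'
from h import *
im=cv2.imread("pics/top0.png"); c=viewer.camera_info("top")
m=cv2.inRange(im,(175,175,175),(255,255,255))
n,l,s,cen=cv2.connectedComponentsWithStats(m)
for i in range(1,n):
    x,y,w,h,a=s[i]
    if a>25 and 215<cen[i][0]<400 and 160<cen[i][1]<260:
        z=122 if cen[i][0]<310 else 104
        p=np.argwhere(l==i)[:,::-1].astype(np.float32); r=cv2.minAreaRect(p)
        print(np.round(cen[i],1),a,np.round(ray(c,cen[i],z),1),np.round(r[1],1),round(r[2],1),[np.round(ray(c,q,z)[:2]).tolist() for q in cv2.boxPoints(r)])
for q in [(288,88),(432,72),(447,225),(303,240)]: print(np.round(ray(c,(q[0]/2.2+90,q[1]/2.2+130),110),1))
E
```

```text
[236.8 168.5] 45 [691.  193.1 122. ] [ 1.4 32.1] 83.7 [[688.0, 251.0], [699.0, 133.0], [694.0, 133.0], [683.0, 251.0]]
[240.1 177.9] 32 [655.  180.7 122. ] [ 2.3 20.2] 83.7 [[655.0, 211.0], [662.0, 137.0], [654.0, 136.0], [647.0, 210.0]]
[275.6 195.9] 87 [585.3  51.1 122. ] [41.3  2.5] 82.9 [[660.0, 63.0], [661.0, 54.0], [508.0, 38.0], [507.0, 47.0]]
[263.4 180.2] 60 [644.8  95.1 122. ] [ 4. 15.] 90.0 [[654.0, 122.0], [653.0, 67.0], [638.0, 67.0], [639.0, 122.0]]
[245.2 182.4] 53 [637.8 162.2 122. ] [ 4.  13.3] 82.9 [[643.0, 186.0], [648.0, 138.0], [633.0, 136.0], [628.0, 184.0]]
[236.  193.8] 245 [595.6 195.9 122. ] [18. 26.] 90.0 [[629.0, 229.0], [628.0, 134.0], [560.0, 134.0], [562.0, 229.0]]
[264.6 190.7] 68 [605.5  91.1 122. ] [ 4.7 15.3] 82.9 [[612.0, 121.0], [618.0, 65.0], [601.0, 63.0], [595.0, 119.0]]
[265.4 201.6] 59 [564.8  88.8 122. ] [ 3.9 15.2] 83.7 [[569.0, 117.0], [575.0, 61.0], [560.0, 60.0], [555.0, 115.0]]
[370.3 203.9] 133 [ 552.6 -296.7  104. ] [32.6  4.1] 16.7 [[563.0, -238.0], [578.0, -243.0], [541.0, -356.0], [526.0, -351.0]]
[247.4 203.7] 56 [558.2 154.7 122. ] [14.  4.] 0.0 [[550.0, 178.0], [565.0, 178.0], [564.0, 127.0], [549.0, 127.0]]
[267.2 212.2] 59 [525.6  82.8 122. ] [ 4. 14.] 90.0 [[534.0, 109.0], [533.0, 58.0], [518.0, 58.0], [519.0, 109.0]]
[248.5 214.5] 53 [518.4 150.6 122. ] [ 3.8 14.3] 82.9 [[523.0, 176.0], [529.0, 124.0], [515.0, 122.0], [509.0, 174.0]]
[360.6 239.3] 124 [ 422.6 -255.2  104. ] [32.6  4. ] 15.9 [[433.0, -197.0], [447.0, -202.0], [412.0, -314.0], [398.0, -309.0]]
[689.5 253.2 110. ]
[712.9   9.4 110. ]
[451.8 -10.5 110. ]
[431.  227.7 110. ]
```

>>> {"api": "apply_moves", "payload": {"series": [[[-0.45,-0.7,-0.18,0,0,0],[-0.45,-0.7,-0.18,0,0,0],[-0.45,-0.7,-0.18,0,0,0],[-0.45,-0.7,-0.18,0,0,0],[-0.45,-0.7,-0.18,0,0,0]]], "claw": 1}}

```text
clock: 1.42
eef_pos: [358.7, -436.5, 276.8]
tool_rot: [-3.141, -0.0, -1.2]
force: [0.6, -0.4, -0.5]
width: 85.3
```

>>> {"api": "apply_moves", "payload": {"series": [[[-0.45,-0.7,-0.18,0,0,0],[-0.45,-0.7,-0.18,0,0,0],[-0.45,-0.7,-0.18,0,0,0],[-0.45,-0.7,-0.18,0,0,0],[-0.45,-0.7,-0.18,0,0,0]]]}}

```text
clock: 2.05
eef_pos: [481.0, -268.2, 321.8]
tool_rot: [-3.141, -0.0, -1.2]
force: [0.3, 0.3, -0.4]
width: 85.4
```

```bash
cat >> h.py <<'E'
from scipy.spatial.transform import Rotation as Ro
def st():
    s=ctrl.read_state(); print("t",round(s["clock"],2),"p",np.round(s["eef_pos"],1),"rpy",np.round(s["tool_rot"],3),"F",np.round(s["force"],1),"w",round(s["width"],1)); return s
def plan(pos,yaw,n,roll=np.pi,frm=None):
    """rows for a straight move to pos/yaw in n rows, from the present (or frm=(pos,rpy)) pose"""
    s=ctrl.read_state(); p,r=frm or (s["eef_pos"],s["tool_rot"])
    R=Ro.from_euler("xyz",r); G=Ro.from_euler("xyz",[roll,0,yaw])
    dv=(R.inv()*G).as_rotvec(); d=(np.array(pos)-p)/n
    rows=[]
    for i in range(n):
        Ri=R*Ro.from_rotvec(dv*i/n)
        rows.append(np.round(np.r_[Ri.inv().apply(d)/50, np.degrees(dv)/n/6],2).tolist())
    for i in range(0,n,5): print(rows[i:i+5])
def snap(name,cam="wrist"):
    c=viewer.camera_info(cam); im=viewer.get_image(cam); cv2.imwrite(f"pics/{name}.png",im)
    np.save(f"pics/{name}.npy",c,allow_pickle=True); return c,im
E
python3 - <<'E'
from h import *
s=st(); c,im=snap("w1")
print(np.round(c["K"],1).tolist(), "cam pos",np.round(-np.array(c["R"]).T@np.array(c["t"]),1), np.round(c["R"],3).tolist())
rad=np.array([487.6,-276,0])
O=np.array([[x,y,6] for x,y in [(-102,-70),(102,-70),(102,70),(-102,70)]])@rz(-.312).T+rad
print(np.round(proj(c,O)).tolist())
E
```

```text
t 2.05 p [ 481.  -268.2  321.8] rpy [-3.141 -0.    -1.2  ] F [ 0.3  0.3 -0.4] w 85.4
[[377.6, 0.0, 283.5], [0.0, 377.6, 203.5], [0.0, 0.0, 1.0]] cam pos [ 547.4 -243.1  464.5] [[0.363, -0.932, -0.0], [-0.895, -0.349, 0.278], [-0.26, -0.101, -0.96]]
[[283.0, 246.0], [391.0, 123.0], [301.0, 43.0], [195.0, 180.0]]
```

View pics/w1.png

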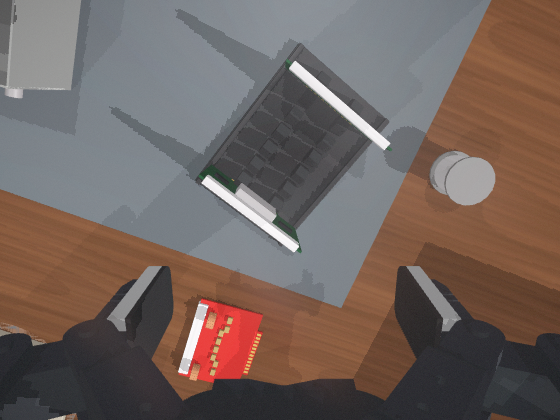

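Wrist view: rack corners at about (300,43), (388,122) and (197,182) match the predicted (301,43), (391,123) and (195,180). I'll check the slot lines on an overlay, then go on to the radio.

```bash
python3 - <<'E'
from h import *
c=np.load("pics/w1.npy",allow_pickle=True).item(); im=cv2.imread("pics/w1.png")
f=4; o=np.array([185,30]); im=cv2.resize(im[30:180,185:385],None,fx=f,fy=f,interpolation=cv2.INTER_CUBIC)
T=lambda P:((proj(c,np.array(P,float)@rz(-.312).T+[487.6,-276,0])-o+.5)*f).astype(int)
cv2.polylines(im,[T([[-102,-70,6],[102,-70,6],[102,70,6],[-102,70,6]])],True,(0,255,255),1)
for x in range(-72,73,24):
    for y in(-24,24): cv2.line(im,*map(tuple,T([[x,y-7,26],[x,y+7,26]]).tolist()),(0,0,255),1)
cv2.imwrite("pics/w1o.png",im)
# plan to radio view
print("radio view"); plan([440,105,330],-1.466,10)
E
```

```text
radio view
[[-0.72, -0.19, -0.01, -0.01, 0.0, 0.26], [-0.72, -0.17, -0.01, -0.01, 0.0, 0.26], [-0.72, -0.15, -0.01, -0.01, 0.0, 0.26], [-0.73, -0.13, -0.01, -0.01, 0.0, 0.26], [-0.73, -0.11, -0.01, -0.01, 0.0, 0.26]]
[[-0.73, -0.09, -0.01, -0.01, 0.0, 0.26], [-0.74, -0.07, -0.01, -0.01, 0.0, 0.26], [-0.74, -0.05, -0.01, -0.01, 0.0, 0.26], [-0.74, -0.03, -0.01, -0.01, 0.0, 0.26], [-0.74, -0.01, -0.01, -0.01, 0.0, 0.26]]
```

View pics/w1o.png

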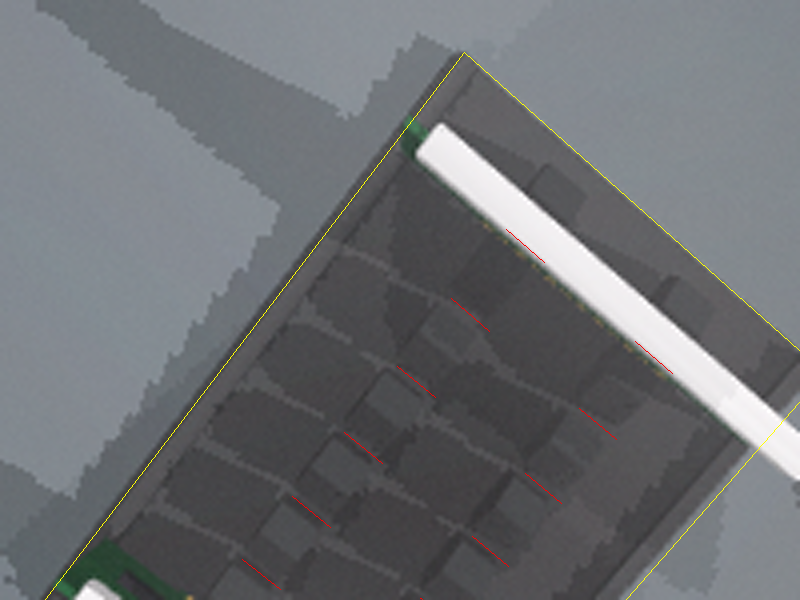

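The slot lines (red) fall on the light slot gaps to within about 1–2 mm, so the rack pose is good enough. Now to the radio.

>>> {"api": "apply_moves", "payload": {"series": [[[-0.72,-0.19,-0.01,0,0,0.26],[-0.72,-0.17,-0.01,0,0,0.26],[-0.72,-0.15,-0.01,0,0,0.26],[-0.73,-0.13,-0.01,0,0,0.26],[-0.73,-0.11,-0.01,0,0,0.26]]]}}

```text
clock: 2.72
eef_pos: [459.3, -84.4, 324.0]
tool_rot: [-3.141, -0.0, -1.337]
force: [0.8, 0.6, 0.2]
width: 85.5
```

>>> {"api": "apply_moves", "payload": {"series": [[[-0.73,-0.09,-0.01,0,0,0.26],[-0.74,-0.07,-0.01,0,0,0.26],[-0.74,-0.05,-0.01,0,0,0.26],[-0.74,-0.03,-0.01,0,0,0.26],[-0.74,-0.01,-0.01,0,0,0.26]]]}}

```text
clock: 3.35
eef_pos: [438.6, 99.4, 326.6]
tool_rot: [-3.141, 0.0, -1.473]
force: [0.8, 0.0, 0.0]
width: 85.1
```

```bash
python3 - <<'E'
from h import *
s=st(); c,im=snap("w2")
for l in ("bail_grip","filter_board_mid"): print(l,[(np.round(np.array(d["location"])*[560,420],1).tolist(),round(d["score"],2)) for d in viewer.find_in("wrist",l)][:3])
T=lambda P:(proj(c,np.array(P,float)@rz(.105).T+[571.5,121.5,0])).round().astype(int)
print(T([[-92,0,128],[-50,0,122]]).tolist())
v=im.copy()
cv2.line(v,*map(tuple,T([[-112,0,128],[-72,0,128]]).tolist()),(0,0,255),1)
for x in(-50,-10,30,70): cv2.polylines(v,[T([[x-4.5,-59,122],[x+4.5,-59,122],[x+4.5,59,122],[x-4.5,59,122]])],True,(0,255,255),1)
cv2.polylines(v,[T([[-125,-120,108],[125,-120,108],[125,120,108],[-125,120,108]])],True,(255,255,0),1)
cv2.imwrite("pics/w2o.png",cv2.resize(v,(800,600)))
E
```

```text
t 3.35 p [438.6  99.4 326.6] rpy [-3.141  0.    -1.473] F [0.8 0.  0. ] w 85.1
bail_grip [([271.9, 95.0], 0.96), ([264.9, 24.7], 0.44)]
filter_board_mid [([89.2, 296.5], 0.91), ([531.6, 322.5], 0.8), ([262.3, 72.8], 0.67)]
[[274, 128], [273, 78]]
```

View pics/w2o.png

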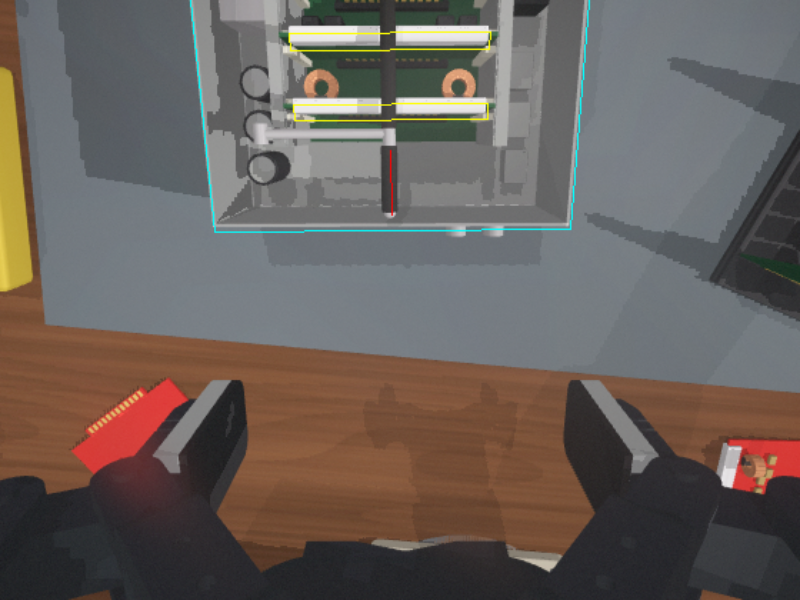

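The filter board is confirmed: copper rings at display (320,85) and (458,85), just on the +x side of the nearest bar. The grip is at display (388,180). The overlay puts the radio about 3 mm further in +x, so its origin is near (574, 121.5) with yaw 0.105.

```bash
python3 - <<'E'
from h import *
s=st()
plan([482.6,112.4,200],-1.466,5)
r=[np.pi,0,-1.466]
plan([482.6,112.4,108],-1.466,5,frm=(np.array([482.6,112.4,200]),r))
# arc rows, tool fixed orientation: tool x = -radio y, tool z = -z
a=np.linspace(0.03,1.86,16); y=78-78*np.cos(a); z=78*np.sin(a)
print(np.round(np.c_[-np.diff(y)/50,-np.diff(z)/50],2).tolist())
E
```

```text
t 3.5 p [438.5 100.1 326.5] rpy [-3.141  0.    -1.468] F [ 0.4 -0.6 -0.4] w 85.5
[[-0.03, -0.18, 0.51, -0.0, 0.0, -0.0], [-0.03, -0.18, 0.51, -0.0, 0.0, -0.0], [-0.03, -0.18, 0.51, -0.0, 0.0, -0.0], [-0.03, -0.18, 0.51, -0.0, 0.0, -0.0], [-0.03, -0.18, 0.51, -0.0, 0.0, -0.0]]
[[0.0, -0.0, 0.37, 0.0, 0.0, 0.0], [0.0, -0.0, 0.37, 0.0, 0.0, 0.0], [0.0, -0.0, 0.37, 0.0, 0.0, 0.0], [0.0, -0.0, 0.37, 0.0, 0.0, 0.0], [0.0, -0.0, 0.37, 0.0, 0.0, 0.0]]
[[-0.02, -0.19], [-0.04, -0.19], [-0.06, -0.18], [-0.08, -0.17], [-0.1, -0.16], [-0.12, -0.15], [-0.14, -0.13], [-0.15, -0.11], [-0.17, -0.09], [-0.18, -0.07], [-0.18, -0.05], [-0.19, -0.03], [-0.19, -0.0], [-0.19, 0.02], [-0.19, 0.04]]
```

>>> {"api": "apply_moves", "payload": {"series": [[[-0.03,-0.18,0.51,0,0,0],[-0.03,-0.18,0.51,0,0,0],[-0.03,-0.18,0.51,0,0,0],[-0.03,-0.18,0.51,0,0,0],[-0.03,-0.18,0.51,0,0,0]]], "claw": 0.18}}

```text
clock: 4.12
eef_pos: [483.5, 108.6, 198.1]
tool_rot: [-3.141, -0.001, -1.474]
force: [0.4, -0.3, 0.4]
width: 50.6
```

>>> {"api": "apply_moves", "payload": {"series": [[[0,0,0.37,0,0,0],[0,0,0.37,0,0,0],[0,0,0.37,0,0,0],[0,0,0.37,0,0,0],[0,0,0.37,0,0,0]]]}}

```text
clock: 4.75
eef_pos: [483.4, 108.5, 105.8]
tool_rot: [-3.141, -0.001, -1.474]
force: [0.2, 0.7, 0.7]
width: 50.3
```

>>> {"api": "apply_moves", "payload": {"series": [[[0,0,0,0,0,0],[0,0,0,0,0,0],[0,0,0,0,0,0],[0,0,0,0,0,0],[0,0,0,0,0,0]]], "claw": -1}}

```text
clock: 5.38
eef_pos: [483.0, 113.8, 107.1]
tool_rot: [-3.14, 0.004, -1.47]
force: [-1.5, 8.4, -4.3]
width: 7.6
```

Gripped: width 7.6, and the self-centring pull says the grip is at y≈113.8. Now the arc.

>>> {"api": "apply_moves", "payload": {"series": [[[-0.08,0,-0.19,0,0,0],[-0.06,0,-0.19,0,0,0],[-0.08,0,-0.18,0,0,0],[-0.08,0,-0.17,0,0,0],[-0.1,0,-0.16,0,0,0]]]}}

```text
clock: 6.0
eef_pos: [481.3, 128.6, 151.6]
tool_rot: [-3.141, -0.002, -1.474]
force: [2.6, -5.5, -0.1]
width: 8.0
```

>>> {"api": "apply_moves", "payload": {"series": [[[-0.12,0,-0.15,0,0,0],[-0.14,0,-0.13,0,0,0],[-0.15,0,-0.11,0,0,0],[-0.17,0,-0.09,0,0,0],[-0.18,0,-0.07,0,0,0]]]}}

```text
clock: 6.62
eef_pos: [477.8, 163.0, 180.5]
tool_rot: [-3.141, -0.007, -1.476]
force: [-1.6, -14.6, 23.7]
width: 8.0
```

```bash
python3 - <<'E'
from h import *
s=st(); p=(np.array(s["eef_pos"])+[0,0,19]-[574.2,121.5,0])@rz(.105)
print("grip in radio",np.round(p,1),"angle",np.arctan2(p[2]-128,78-p[1]),"r",np.hypot(p[2]-128,78-p[1]))
E
```

```text
t 6.62 p [477.8 163.  180.5] rpy [-3.141 -0.007 -1.476] F [ -1.6 -14.6  23.7] w 8.0
grip in radio [-91.5  51.4 199.5] angle 1.214472473577995 r 76.32287718055905
```

The 27 N is radial: the command is about 3 mm inside the arc. I'll raise the last part.

>>> {"api": "apply_moves", "payload": {"series": [[[-0.15,0,-0.1,0,0,0],[-0.17,0,-0.07,0,0,0],[-0.18,0,-0.02,0,0,0],[-0.18,0,0,0,0,0],[-0.18,0,0.02,0,0,0]]]}}

```text
clock: 7.25
eef_pos: [473.1, 210.2, 186.9]
tool_rot: [-3.142, -0.002, -1.473]
force: [3.8, -7.3, -3.8]
width: 7.8
```

```bash
python3 - <<'E'
from h import *
s=st(); p=(np.array(s["eef_pos"])+[0,0,21]-[574.2,121.5,0])@rz(.105)
print("grip in radio",np.round(p,1),"angle",np.arctan2(p[2]-128,78-p[1]),"r",np.hypot(p[2]-128,78-p[1]))
E
```

```text
t 7.25 p [473.1 210.2 186.9] rpy [-3.142e+00 -2.000e-03 -1.473e+00] F [ 3.8 -7.3 -3.8] w 7.8
grip in radio [-91.3  98.8 207.9] angle 1.825572979720882 r 82.55594801039253
```

>>> {"api": "apply_moves", "payload": {"series": [[[-0.08,0,0.02,0,0,0],[0,0,0,0,0,0],[0,0,0,0,0,0],[0,0,0,0,0,0],[0,0,0,0,0,0]]]}}

```text
clock: 7.88
eef_pos: [472.6, 215.2, 185.9]
tool_rot: [-3.141, 0.001, -1.472]
force: [3.4, -0.9, -2.8]
width: 7.8
```

>>> {"api": "apply_moves", "payload": {"series": [[[0,0,0,0,0,0],[0,0,0,0,0,0],[0,0,0,0,0,0],[0,0,-0.2,0,0,0],[0,0,-0.4,0,0,0]]], "claw": 0.18}}

```text
clock: 8.5
eef_pos: [472.0, 214.7, 216.1]
tool_rot: [3.14, -0.0, -1.472]
force: [0.2, -0.0, 0.0]
width: 50.4
```

>>> {"api": "apply_moves", "payload": {"series": [[[0,0,-0.5,0,0,0],[0,0,-0.5,0,0,0],[0,0,-0.3,0,0,0],[0,0,0,0,0,0],[0,0,0,0,0,0]]]}}

```text
clock: 9.12
eef_pos: [472.0, 214.5, 280.1]
tool_rot: [3.14, -0.001, -1.472]
force: [0.2, 0.5, -0.0]
width: 50.7
```

```bash
python3 - <<'E'
from h import *
s=st()
plan([524.5,116.3,250],0.105,15)
E
```

```text
t 9.12 p [472.  214.5 280.1] rpy [ 3.140e+00 -1.000e-03 -1.472e+00] F [ 0.2  0.5 -0. ] w 50.7
[[0.14, -0.06, 0.04, 0.0, 0.0, -1.0], [0.14, -0.04, 0.04, 0.0, 0.0, -1.0], [0.15, -0.03, 0.04, 0.0, 0.0, -1.0], [0.15, -0.01, 0.04, 0.0, 0.0, -1.0], [0.15, 0.0, 0.04, 0.0, 0.0, -1.0]]
[[0.15, 0.02, 0.04, 0.0, 0.0, -1.0], [0.14, 0.03, 0.04, 0.0, 0.0, -1.0], [0.14, 0.05, 0.04, 0.0, 0.0, -1.0], [0.13, 0.06, 0.04, 0.0, 0.0, -1.0], [0.13, 0.08, 0.04, 0.0, 0.0, -1.0]]
[[0.12, 0.09, 0.04, 0.0, 0.0, -1.0], [0.11, 0.1, 0.04, 0.0, 0.0, -1.0], [0.1, 0.11, 0.04, 0.0, 0.0, -1.0], [0.08, 0.12, 0.04, 0.0, 0.0, -1.0], [0.07, 0.13, 0.04, 0.0, 0.0, -1.0]]
```

>>> {"api": "apply_moves", "payload": {"series": [[[0.14,-0.06,0.04,0,0,-1],[0.14,-0.04,0.04,0,0,-1],[0.15,-0.03,0.04,0,0,-1],[0.15,-0.01,0.04,0,0,-1],[0.15,0,0.04,0,0,-1]]], "claw": -0.34}}

```text
clock: 9.75
eef_pos: [489.8, 181.3, 269.5]
tool_rot: [3.139, 0.001, -0.945]
force: [-0.4, 0.4, -0.3]
width: 28.2
```

>>> {"api": "apply_moves", "payload": {"series": [[[0.15,0.02,0.04,0,0,-1],[0.14,0.03,0.04,0,0,-1],[0.14,0.05,0.04,0,0,-1],[0.13,0.06,0.04,0,0,-1],[0.13,0.08,0.04,0,0,-1]]]}}

```text
clock: 10.38
eef_pos: [507.5, 148.9, 259.5]
tool_rot: [3.14, 0.002, -0.422]
force: [0.2, -0.6, -0.3]
width: 28.1
```

>>> {"api": "apply_moves", "payload": {"series": [[[0.12,0.09,0.04,0,0,-1],[0.11,0.1,0.04,0,0,-1],[0.1,0.11,0.04,0,0,-1],[0.08,0.12,0.04,0,0,-1],[0.07,0.13,0.04,0,0,-1]]]}}

```text
clock: 11.0
eef_pos: [525.2, 116.5, 249.5]
tool_rot: [3.142, 0.002, 0.102]
force: [-0.3, -0.7, 0.0]
width: 28.2
```

>>> {"api": "apply_moves", "payload": {"series": [[[0,0,0,0,0,0],[0,0,0,0,0,0],[0,0,0,0,0,0],[0,0,0,0,0,0],[0,0,0,0,0,0]]]}}

```text
clock: 11.62
eef_pos: [525.7, 117.1, 250.9]
tool_rot: [3.142, -0.0, 0.099]
force: [-0.2, 0.0, -1.0]
width: 28.1
```

```bash
python3 - <<'E'
from h import *
s=st(); c,im=snap("w3")
T=lambda P:(proj(c,np.array(P,float)@rz(.105).T+[574.2,121.5,0])).round().astype(int)
v=im.copy()
for x in(-50,-10,30,70): cv2.polylines(v,[T([[x-4.5,-59,122],[x+4.5,-59,122],[x+4.5,59,122],[x-4.5,59,122]])],True,(0,255,255),1)
cv2.imwrite("pics/w3o.png",cv2.resize(v,(800,600)))
print(T([[-50,0,122]]))
E
```

```text
t 11.62 p [525.7 117.1 250.9] rpy [ 3.142 -0.     0.099] F [-0.2  0.  -1. ] w 28.1
[[281 194]]
```

View pics/w3o.png

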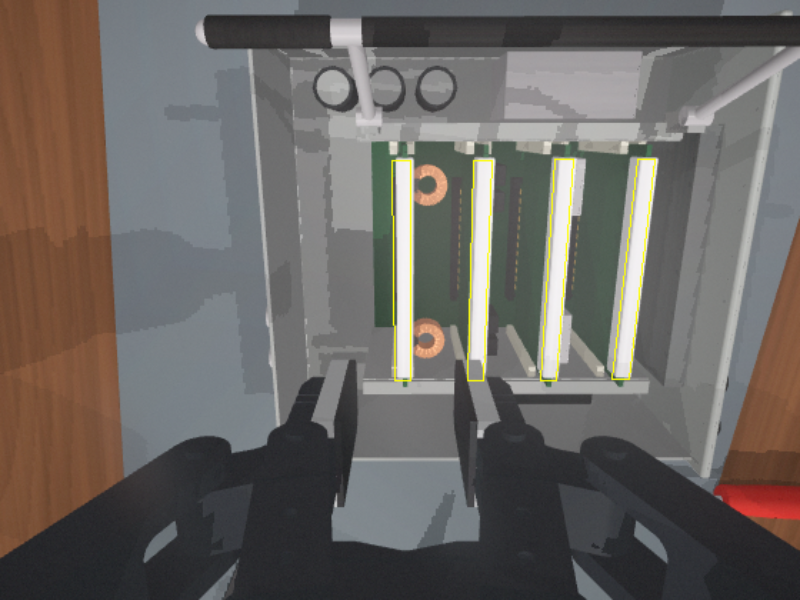

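The bail stands open along the top. The yellow bar outlines match to about 1 mm, and the filter board (with rings) is under the jaws at x≈403. Descending.

>>> {"api": "apply_moves", "payload": {"series": [[[0,0,0.34,0,0,0],[0,0,0.34,0,0,0],[0,0,0.34,0,0,0],[0,0,0.34,0,0,0],[0,0,0.34,0,0,0]]]}}

```text
clock: 12.3
eef_pos: [525.9, 116.9, 165.4]
tool_rot: [-3.142, -0.0, 0.098]
force: [-0.2, -0.5, -0.3]
width: 28.5
```

>>> {"api": "apply_moves", "payload": {"series": [[[0,0,0.3,0,0,0],[0,0,0.3,0,0,0],[0,0,0.3,0,0,0],[0,0,0.3,0,0,0],[0,0,0.14,0,0,0]]]}}

```text
clock: 12.92
eef_pos: [525.3, 116.8, 97.7]
tool_rot: [3.141, 0.001, 0.099]
force: [-0.0, 0.0, 0.1]
width: 28.1
```

>>> {"api": "apply_moves", "payload": {"series": [[[0,0,0,0,0,0],[0,0,0,0,0,0],[0,0,0,0,0,0],[0,0,0,0,0,0],[0,0,0,0,0,0]]], "claw": -1}}

```text
clock: 13.55
eef_pos: [525.5, 116.9, 98.9]
tool_rot: [3.142, 0.0, 0.099]
force: [-1.7, 0.1, -0.3]
width: 7.5
```

>>> {"api": "apply_moves", "payload": {"series": [[[0,0,-0.2,0,0,0],[0,0,-0.25,0,0,0],[0,0,-0.25,0,0,0],[0,0,-0.25,0,0,0],[0,0,-0.25,0,0,0]]]}}

```text
clock: 14.18
eef_pos: [526.1, 116.9, 160.0]
tool_rot: [-3.141, -0.001, 0.098]
force: [-0.2, -0.4, -1.3]
width: 7.8
```

>>> {"api": "apply_moves", "payload": {"series": [[[0,0,-0.35,0,0,0],[0,0,-0.35,0,0,0],[0,0,-0.35,0,0,0],[0,0,-0.35,0,0,0],[0,0,-0.2,0,0,0]]]}}

```text
clock: 14.8
eef_pos: [526.7, 117.2, 240.5]
tool_rot: [-3.141, -0.003, 0.098]
force: [0.6, -0.6, -1.2]
width: 7.8
```

```bash
python3 - <<'E'
from h import *
s=st(); c,im=snap("sc1","scene")
v=im[120:330,130:410]; cv2.imwrite("pics/sc1c.png",cv2.resize(v,None,fx=2.5,fy=2.5,interpolation=cv2.INTER_CUBIC))
p=np.array(s["eef_pos"])
plan([487.6,-276,p[2]],-0.312,15)
E
```

```text
t 14.8 p [526.7 117.2 240.5] rpy [-3.141e+00 -3.000e-03  9.800e-02] F [ 0.6 -0.6 -1.2] w 7.8
[[-0.1, 0.52, 0.0, -0.0, -0.0, 0.26], [-0.09, 0.52, 0.0, -0.0, -0.0, 0.26], [-0.08, 0.52, 0.0, -0.0, -0.0, 0.26], [-0.06, 0.52, 0.0, -0.0, -0.0, 0.26], [-0.05, 0.52, 0.0, -0.0, -0.0, 0.26]]
[[-0.03, 0.53, 0.0, -0.0, -0.0, 0.26], [-0.02, 0.53, 0.0, -0.0, -0.0, 0.26], [-0.0, 0.53, 0.0, -0.0, -0.0, 0.26], [0.01, 0.53, 0.0, -0.0, -0.0, 0.26], [0.03, 0.53, 0.0, -0.0, -0.0, 0.26]]
[[0.04, 0.53, 0.0, -0.0, -0.0, 0.26], [0.05, 0.52, 0.0, -0.0, -0.0, 0.26], [0.07, 0.52, 0.0, -0.0, -0.0, 0.26], [0.08, 0.52, 0.0, -0.0, -0.0, 0.26], [0.1, 0.52, 0.0, -0.0, -0.0, 0.26]]
```

View pics/sc1c.png

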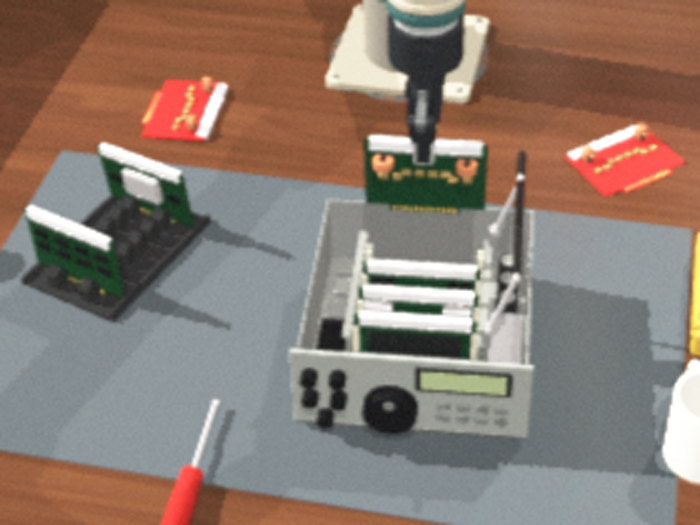

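The board hangs level from its bar at (425,145), the other three are still seated, and the bail stands open. Carrying it to the rack.

>>> {"api": "apply_moves", "payload": {"series": [[[-0.1,0.52,0,0,0,0.26],[-0.09,0.52,0,0,0,0.26],[-0.08,0.52,0,0,0,0.26],[-0.06,0.52,0,0,0,0.26],[-0.05,0.52,0,0,0,0.26]]]}}

```text
clock: 15.48
eef_pos: [512.4, -14.8, 238.6]
tool_rot: [-3.142, 0.0, -0.039]
force: [0.3, -0.1, -1.2]
width: 7.6
```

>>> {"api": "apply_moves", "payload": {"series": [[[-0.03,0.53,0,0,0,0.26],[-0.02,0.53,0,0,0,0.26],[0,0.53,0,0,0,0.26],[0.01,0.53,0,0,0,0.26],[0.03,0.53,0,0,0,0.26]]]}}

```text
clock: 16.1
eef_pos: [499.7, -146.8, 238.6]
tool_rot: [-3.142, 0.0, -0.175]
force: [-0.3, 0.2, -1.4]
width: 7.9
```

>>> {"api": "apply_moves", "payload": {"series": [[[0.04,0.53,0,0,0,0.26],[0.05,0.52,0,0,0,0.26],[0.07,0.52,0,0,0,0.26],[0.08,0.52,0,0,0,0.26],[0.1,0.52,0,0,0,0.26]]]}}

```text
clock: 16.73
eef_pos: [486.7, -278.3, 238.7]
tool_rot: [-3.142, 0.0, -0.311]
force: [0.6, -0.2, -1.4]
width: 8.1
```

>>> {"api": "apply_moves", "payload": {"series": [[[0,0,0.4,0,0,0],[0,0,0.4,0,0,0],[0,0,0.4,0,0,0],[0,0,0.4,0,0,0],[0,0,0.4,0,0,0]]]}}

```text
clock: 17.35
eef_pos: [487.0, -277.8, 138.1]
tool_rot: [3.142, -0.0, -0.311]
force: [0.8, -0.7, -1.2]
width: 7.9
```

```bash
python3 - <<'E'
from h import *
s=st(); c,im=snap("w4")
G=np.array([487.6,-276,0]); p=np.array(s["eef_pos"])
print("TCP in rack",np.round((p-G)@rz(-.312),1),"yaw err",s["tool_rot"][2]+.312)
T=lambda P:(proj(c,np.array(P,float)@rz(-.312).T+G)).round().astype(int)
v=im.copy()
cv2.polylines(v,[T([[-102,-70,6],[102,-70,6],[102,70,6],[-102,70,6]])],True,(0,255,255),1)
for x in range(-48,49,24):
  cv2.line(v,*map(tuple,T([[x,17,26],[x,31,26]]).tolist()),(0,0,255),1)
  cv2.line(v,*map(tuple,T([[x,-17,26],[x,-31,26]]).tolist()),(0,0,255),1)
cv2.imwrite("pics/w4o.png",cv2.resize(v,(800,600)))
E
```

```text
t 17.35 p [ 487.  -277.8  138.1] rpy [ 3.142 -0.    -0.311] F [ 0.8 -0.7 -1.2] w 7.9
TCP in rack [ -0.   -1.9 138.1] yaw err 0.0012561786603901282
```

View pics/w4o.png

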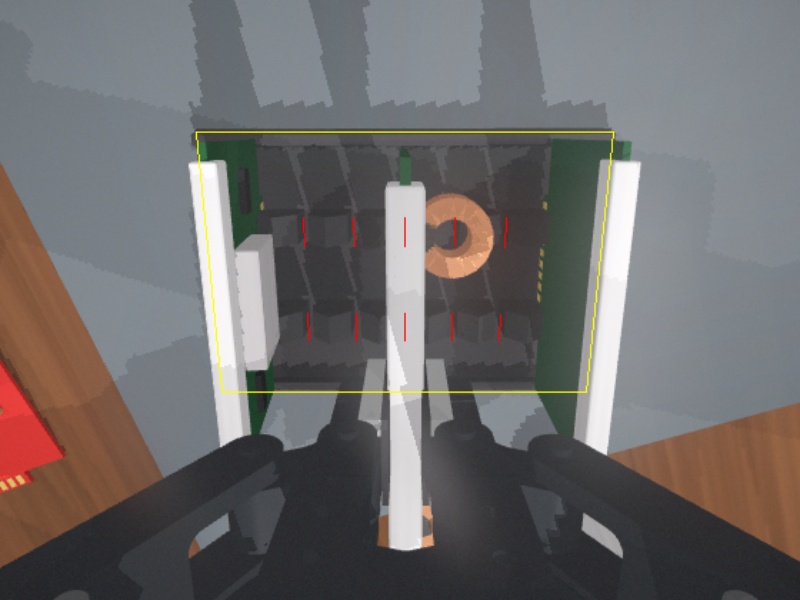

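The board hangs right over the middle slot (bar at x≈405, slot line at 405), and the slot marks agree with the teeth. Lowering slowly.

>>> {"api": "apply_moves", "payload": {"series": [[[0,0,0.15,0,0,0],[0,0,0.15,0,0,0],[0,0,0.15,0,0,0],[0,0,0.15,0,0,0],[0,0,0.15,0,0,0]]]}}

```text
clock: 18.02
eef_pos: [487.0, -277.0, 101.0]
tool_rot: [3.142, -0.0, -0.31]
force: [-0.5, 0.1, -1.3]
width: 7.4
```

>>> {"api": "apply_moves", "payload": {"series": [[[0,0,0.05,0,0,0],[0,0,0.05,0,0,0],[0,0,0.05,0,0,0],[0,0,0.05,0,0,0],[0,0,0.05,0,0,0]]]}}

```text
clock: 18.65
eef_pos: [486.9, -277.0, 88.7]
tool_rot: [-3.142, -0.0, -0.31]
force: [0.2, -0.7, -0.9]
width: 7.9
```

>>> {"api": "apply_moves", "payload": {"series": [[[0,0,0.03,0,0,0],[0,0,0.03,0,0,0],[0,0,0.03,0,0,0],[0,0,0.03,0,0,0],[0,0,0.03,0,0,0]]]}}

```text
clock: 19.27
eef_pos: [486.9, -277.0, 81.3]
tool_rot: [-3.142, -0.0, -0.31]
force: [1.3, -0.4, -1.5]
width: 7.9
```

>>> {"api": "apply_moves", "payload": {"series": [[[0,0,0.02,0,0,0],[0,0,0.02,0,0,0],[0,0,0.02,0,0,0],[0,0,0,0,0,0],[0,0,0,0,0,0]]]}}

```text
clock: 19.9
eef_pos: [487.9, -277.3, 80.5]
tool_rot: [3.141, -0.003, -0.31]
force: [-3.7, 1.5, 15.0]
width: 7.6
```

The foot touched down at TCP z≈80.5 with 15 N, against an expected 81, so it is on the base plate. Releasing and rising.

>>> {"api": "apply_moves", "payload": {"series": [[[0,0,-0.02,0,0,0],[0,0,0,0,0,0],[0,0,0,0,0,0],[0,0,0,0,0,0],[0,0,0,0,0,0]]], "claw": -0.3}}

```text
clock: 20.52
eef_pos: [486.8, -276.9, 79.2]
tool_rot: [-3.141, 0.0, -0.31]
force: [-0.4, 0.4, 0.1]
width: 30.1
```

>>> {"api": "apply_moves", "payload": {"series": [[[0,0,-0.2,0,0,0],[0,0,-0.4,0,0,0],[0,0,-0.7,0,0,0],[0,0,-0.8,0,0,0],[0,0,-0.8,0,0,0]]]}}

```text
clock: 21.15
eef_pos: [486.8, -276.9, 226.3]
tool_rot: [-3.142, -0.001, -0.31]
force: [0.1, -1.0, -0.3]
width: 30.0
```

```bash
python3 - <<'E'
from h import *
s=st(); c,a=snap("w5"); _,b=snap("sc2","scene")
b=cv2.resize(b[130:330,130:363],(490,420),interpolation=cv2.INTER_CUBIC)
v=np.hstack([a,b]); cv2.imwrite("pics/fin.png",cv2.resize(v,(800,320)))
E
```

```text
t 21.15 p [ 486.8 -276.9  226.3] rpy [-3.142e+00 -1.000e-03 -3.100e-01] F [ 0.1 -1.  -0.3] w 30.0
```

View pics/fin.png

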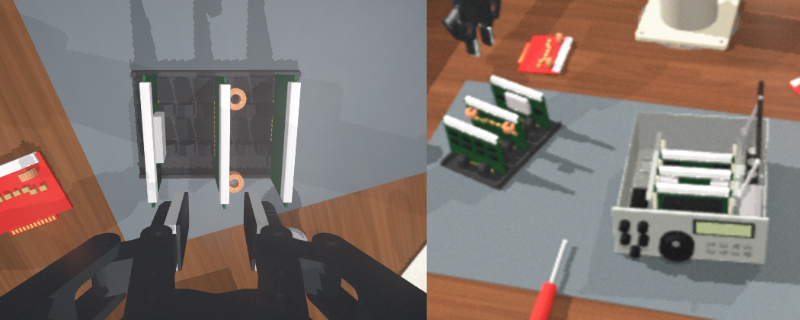

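The filter board stands in the middle slot level with the stored boards, the gripper is clear, the bail is open and the other three boards are seated. Handing in.

```bash
python3 - <<'E'
from h import *
print(ctrl.finish_job()); st()
E
```

```text
the job is handed in; nothing more can be done
None
the job is handed in; nothing more can be done
```

The job is done and handed in at about 21 s of the 54 s allowed; the hand-in gives no verdict.

- **Bail:** I swung it open to an estimated 1.83 rad or more and let go. It still stood open in the last scene picture. One radial force of about 28 N appeared part-way through the swing, because my commanded path ran about 3 mm inside the arc. I corrected it, and the force at the end of the swing was under 10 N.
- **Filter board:** I identified it by its copper rings at radio x = -50 mm and drew it straight up by its pull bar. It was lowered into the rack's middle slot until the foot touched at 15 N, with the tool at z 80.5 mm against about 81 mm expected. I let go only after that.
- **Last checks:** The pictures showed the board upright in the middle slot, level with the stored boards. The three other radio boards were seated, both stored boards were in place, and the gripper was clear at about zero force. I judged the board's lean by eye only. The last pictures did not cover the multimeter and mug, but the arm's path never went near them.

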